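# Close up the row of spice jars with the clamped stop

### The arm

A 7-joint arm with a two-finger parallel gripper is mounted at the origin on a cart in front of the work surface, level with it; the furniture and walls round the work are solid. World frame = base frame: x ahead of the robot, y to its left, z up, the work surface at z = 0. Lengths are in mm, angles in rad, forces in N, time in s.
With the tool pointing down it reaches from about 425 to 1025 mm from the base axis. Payload 9.4 kg.
Tool frame: the origin (TCP) lies on the centre line of the jaws, within the pads' length; the fingertips stand 22 mm ahead of it and the grasp point (between the pads) lies 3 mm ahead of it (ctrl.nose_length is the distance from the TCP to the fingertips, in mm); y points along the fingers, z is the direction in which the jaws open and shut, and the axes are right-handed (so a half turn about y gives the same grasp; the last joint's range is limited). The gripper opens to 93 mm and grips with 3 to 60 N. Pads are 15 mm wide; open, the fingers measure 128 mm over their backs; the gripper's body (75 mm by 188 mm) begins 65 mm behind the grasp point.
Start: joints at [-1.266, 0.599, -0.003, 1.599, 0.002, 0.943, -0.08], TCP at [270.134, 672.794, 203.618] pointing down, gripper open.
Joint ranges: [-2.57, 2.57], [-0.35, 1.97], [-1.29, 1.29], [0.11, 2.56], [-1.05, 4.19], [0.11, 1.86], [-2.63, 2.63]. Speed limits (rad/s): [2.22, 2.22, 3.01, 3.01, 3.14, 3.14, 3.14].

### API

Orientations are given as a rotation vector (axis times angle).
In Python, from bench import monitor, eyes, ctrl gives the robot as it stands.
- The arm moves only by the tool move_arm, never from a script. Its argument "increments" is one flat list of numbers, 6 for each row, row after row: the shift along the world's x, y, z in m, then the turn, a rotation vector about the world's x, y, z in degrees. A call has exactly 10 rows; each row is the pose to reach, as a shift and turn from the pose measured when the call began; what a row does not reach only later rows make up. A row lasts 1/12 s, in which the tool goes at most 41.7 mm and 7.16 degrees, less where a joint would pass 70% of its speed; a pose out of reach is approached as far as the arm can. A call with a gripper value outside its range is refused whole. "hand" is the gripper command: -1 is shut, 1 is fully open, values between are in proportion, set as the call begins (left out, the last holds). The fingers move at their own pace and stop on an object; "grip_force" is the grip in N (left out, the last holds). Time passes only in rows, so rows that repeat a pose let the fingers close, or fill a call up. It gives the time, the measured TCP pose, the force and the opening at its end, in the units of the state.
- monitor.sense(): the state, without advancing time (a new reading comes with each control period).
- eyes.capture(name): name is "side" or "top" or "wrist"; returns a dict with "image" (400x640x3 uint8, red, green, blue), "fx", "fy", "cx", "cy" (pixels), "rvec" (rotation vector, rad) and "tvec" (3), from world to camera coordinates, as OpenCV has them; the wrist camera has in their place "hand_eye" (4x4, takes a point from camera to tool coordinates, whose origin is the TCP and whose axes are the tool frame's). Camera axes: x right, y down, z forward; pixel columns grow to the right and rows downward; lengths in mm; the calibration is good to about 2 mm. A picture is of the moment at which its call begins: read the wrist's pose just before it. There is no depth.
- ctrl.close_job(): hands the job in, once; it reports no verdict.
The state is a dict: "clock": time; "q": joint angles; "dq": joint speeds; "joint_efforts": joint torques, N m; "ee_pos": TCP position; "ee_rot": TCP orientation; "force": force on the tool from outside, world axes, zero at the start; "ft_torque": the same for the moment, N m; "grip_width": opening from 0.0 (shut) to 1.0 (fully open).
Only numpy, scipy, OpenCV 4.12 (cv2) and the standard library are available. Lean on these libraries where they do the work, as an engineer would, in place of code of your own. Each camera call takes 0.05 s, during which the arm holds its last target.

### The job

Close up the row of spice jars in the rack: undo the brass thumbscrew on the sliding stop by about 50 to 80 degrees (anticlockwise), slide the stop along its bar until it gently presses the three jars together against the end cheek (a light hold of about 8 to 12 newtons on the jars, never more than 25), then do the thumbscrew up tight again so that the row stays pressed. Leave the pepper mill, the egg timer and the mug alone and keep the jars standing.

Things in the scene. Friction and masses are not known exactly. Their poses are not given: they have to be found in the camera images.
- rack: Pale wooden spice rack, fixed, 122 (x) x 370 mm (y). Origin: underside centre. Jars stand in a trough along y (centre line x = 20 mm, 49 wide, floor 8 high, front wall 36 high). A 12 mm square steel bar runs along y at x = -40 mm, z = 88 mm, between posts at y = +-176 mm, 106 high. The row's wooden end cheek stands near the +y end, its face at y = 120 to 150 mm, different each time.
- stop_slide (a joint): Position (m) of the grey sliding stop along the bar, 0 to 0.24; grows towards rack +y (to the jars and the cheek); starts between 0 and 0.04. Its collar is a block 32 x 40 (along the bar) x 32 mm; at 0 its centre is at rack y = -130 mm. While the screw is tight it is clamped (about 40 N to shift it); loose, it drags with about 7 N.
- stop: Grey stop: collar on the bar with a paddle that presses the jars, an upright plate 46 mm wide, 6 mm thick, 94 mm high, hanging in the trough. Origin: centre of the collar on the bar axis; the face that meets the jars is 32 mm further towards rack +y.
- screw (a joint): Angle (rad) of the brass thumbscrew on top of the collar, axis vertical; grows anticlockwise from above (loosening). 0 fully tight, 1.5 end of turn; starts 0 to 0.08. Clamps below about 0.4, quite loose above 0.6, tight below 0.2. Takes 0.15 N m, up to 0.25 near the tight end. It neither rises nor sinks; one grasp can turn it and push the stop along by it.
- wing (a point): Centre of the flat wing head of the brass thumbscrew: 36 mm long (point x), 10 mm thick (point y; grip across it), 26 mm high; 145 mm above the worktop, on the collar's vertical axis. The frame turns with the screw. The collar's boss ends 17 mm below this point, the jars' tops are 31 mm below.
- jar_red: Spice jar, red cap, about 45 mm across, 106 mm high, 0.11 kg, loose in the trough, next to the cheek or in the middle. Origin: centre of the underside. Gaps between jars vary from about 2 to 20 mm.
- jar_yellow: Spice jar, yellow cap, about 43 mm across, 102 mm high, loose in the trough, in the middle or next to the cheek. Origin: centre of the underside.
- jar_end: Spice jar, red cap, about 45 mm across, 106 mm high, always the one nearest the paddle. The pressed row is stiff (a few N per mm) and may settle and lose some 2 to 5 N of its hold while the screw is done up. Origin: centre of the underside.
- pepper_mill: Brown wooden pepper mill, 58 mm across, 170 mm high, bystander right of the rack. Origin: centre of the underside.
- egg_timer: Grey domed egg timer, 63 mm across, 60 mm high, bystander left of the rack. Origin: centre of the underside.
- table_mug: Mug with an orange-brown top half, 90 mm across, 105 mm high, bystander right of the rack. Origin: centre of the underside.
Things that resemble listed ones, but are neither listed nor needed, are in the scene too. Leave any blue or turquoise look-alike of the jar_red alone.

How it is judged:
By the outcome, as a careful person would: the job done as asked, in the order asked, and still so for the second after the job is handed in, with the robot touching nothing.
It also fails if it takes over 58 s, if anything falls off the work surface, if the arm or the gripper's body presses on something with over 40 N, if the wrist force passes 120 N, or if a joint passes its speed limit or range.

## Working session

There is one attempt and no reset: what is moved stays moved. The work goes in short steps, Python scripts to look and compute and a tool call to move; the robot and the scene stay as the last step left them, time stands still between calls to the robot, and variables do not carry over. Pictures are saved under pics/ and viewed, and the job is handed in when it is done.

Besides the shell and the picture viewer there is one more tool, called after "Request:" as name(argument=value, ...) on one line, values as JSON. move_arm: Moves the arm, as the interface text tells. Its arguments: {"type":"object","properties":{"increments":{"type":"array","items":{"type":"number"}},"hand":{"type":"number"},"grip_force":{"type":"number"}},"required":["increments"]}

```bash
ls; mkdir -p pics
cat > h.py <<'E'
import numpy as np, cv2
from bench import monitor, eyes, ctrl
from scipy.spatial.transform import Rotation as R
def cap(n,f):
    s=monitor.sense(); c=eyes.capture(n); cv2.imwrite('pics/'+f,cv2.cvtColor(c['image'],cv2.COLOR_RGB2BGR)); 
    import pickle; pickle.dump((s,c),open('pics/'+f+'.pkl','wb')); return s,c
def cam(s,c):
    if 'rvec' in c:
        M=R.from_rotvec(np.ravel(c['rvec'])).as_matrix(); return M.T, -M.T@np.ravel(c['tvec'])
    H=np.array(c['hand_eye']); T=R.from_rotvec(s['ee_rot']).as_matrix()
    return T@H[:3,:3], T@H[:3,3]+np.array(s['ee_pos'])
def onz(s,c,u,v,z):
    A,o=cam(s,c); d=A@np.array([(u-c['cx'])/c['fx'],(v-c['cy'])/c['fy'],1]); return o+d*(z-o[2])/d[2]
def proj(s,c,p):
    A,o=cam(s,c); q=A.T@(np.array(p)-o); return c['fx']*q[0]/q[2]+c['cx'],c['fy']*q[1]/q[2]+c['cy']
def load(f):
    import pickle; return pickle.load(open('pics/'+f+'.pkl','rb'))
E
python3 - <<'E'
from h import *
for n in ['top','side','wrist']:
    s,c=cap(n,n+'0.png'); print(n,cam(s,c)[1])
print(s)
E
```

```text
pics
top [ 277.97076319    3.73789743 1191.21514382]
side [  323.4748656  -1396.08110521   849.37260853]
wrist [202.83243891 699.34620714 383.67218903]
{'clock': 0.1, 'q': array([-1.26568728,  0.60006701, -0.00255035,  1.60002494,  0.00178034,
        0.94292129, -0.07978745]), 'dq': array([ 1.02227135e-03, -2.84163283e-03,  4.43522330e-04,  2.61454376e-04,
        9.94852500e-05, -6.51219208e-04,  1.26022372e-04]), 'joint_efforts': array([ 5.88378389e-03, -7.66555595e+01,  1.50255784e+00, -2.52932060e+01,
       -5.22852433e-02,  1.37810266e-02,  7.46676960e-05]), 'ee_pos': array([269.97093642, 672.37058905, 202.83933855]), 'ee_rot': array([-1.55138177,  0.29967424, -0.29942462]), 'force': array([-0.30193397,  0.35496694, -0.39266202]), 'ft_torque': array([0.01958402, 0.01726588, 0.0483065 ]), 'grip_width': 0.9986136137729653}
```

View pics/top0.png

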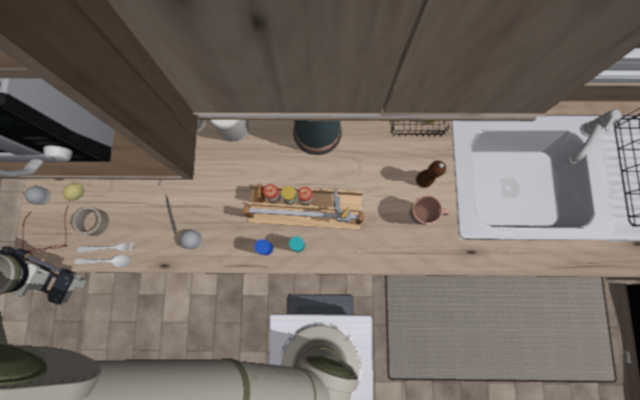

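View pics/side0.png

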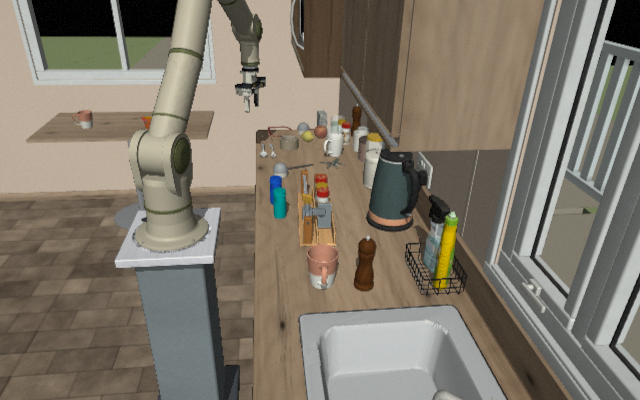

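View pics/wrist0.png

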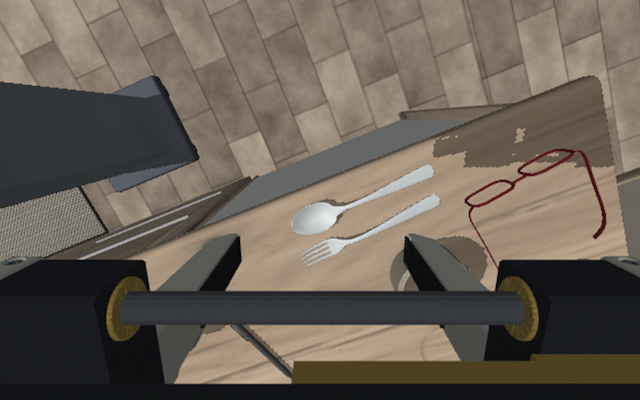

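The top view shows the rack at about (305,205). It has red/yellow/red caps at (270,190), (288,193) and (305,193), and the stop at about (340,208). The blue and turquoise look-alikes are at (263,247) and (297,244). Next I'll crop in close.

Run:
```python
from h import *
s,c=load('top0.png'); im=cv2.imread('pics/top0.png')
cv2.imwrite('pics/topc.png',cv2.resize(im[175:240,235:375],None,fx=5.7,fy=5.7,interpolation=cv2.INTER_CUBIC))
im=cv2.imread('pics/side0.png')
cv2.imwrite('pics/sidec.png',cv2.resize(im[160:255,260:360],None,fx=6,fy=6,interpolation=cv2.INTER_CUBIC))
for u,v,z in [(345,213,145),(270,190,106),(305,193,106),(247,210,106),(361,217,106)]: print(u,v,onz(s,c,u,v,z).round())
```

```text
345 213 [453. -70. 145.]
270 190 [530. 157. 106.]
305 193 [521.  49. 106.]
247 210 [467. 225. 106.]
361 217 [ 448. -121.  106.]
```

View pics/topc.png

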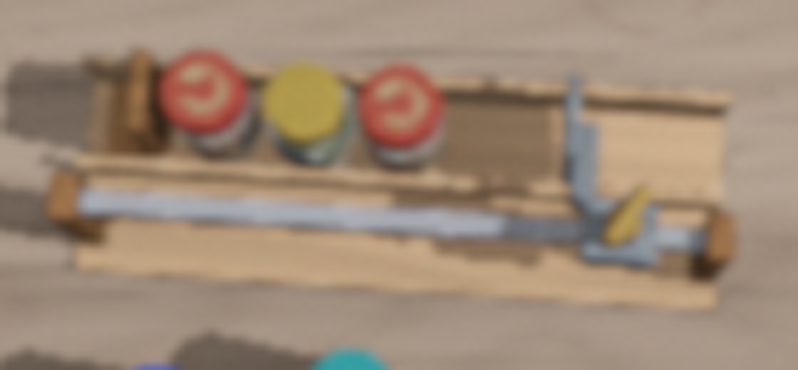

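View pics/sidec.png

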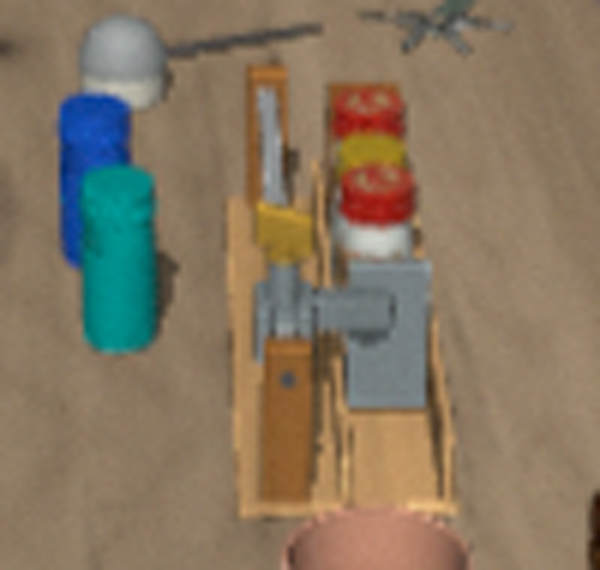

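Run:
```python
from h import *
s,c=load('top0.png')
print(R.from_rotvec(s['ee_rot']).as_matrix().round(3), ctrl.nose_length)
a=onz(s,c,235+603/5.7,175+241/5.7,150);b=onz(s,c,235+650/5.7,175+188/5.7,150);d=b-a
print(a,b,np.degrees(np.arctan2(d[1],d[0])))
# rack post tops z=106
p=onz(s,c,235+65/5.7,175+195/5.7,106);q=onz(s,c,235+722/5.7,175+235/5.7,106);d=p-q;print(p,q,np.linalg.norm(d),np.degrees(np.arctan2(-d[0],d[1])))
s,c=load('wrist0.png'); print(np.array(c['hand_eye']).round(2),c['fx'],c['cx'],c['cy'])
```

```text
[[ 0.928 -0.     0.372]
 [-0.372 -0.001  0.928]
 [ 0.    -1.    -0.001]] 22.0
[439.869279   -57.13175858 150.        ] [467.36449895 -81.23858985 150.        ] -41.243132616877176
[469.77194053 226.82127349 106.        ] [ 450.30626865 -122.65238393  106.        ] 350.01535625136177 -3.1880788759022347
[[   0.      0.97    0.26  -72.33]
 [  -0.     -0.26    0.97 -180.84]
 [   1.     -0.      0.     -0.23]
 [   0.      0.      0.      1.  ]] 313.849288052912 321.97109471460095 201.99590412862676
```

Request:
move_arm(increments=[0.007,-0.03,0.01,0,0,-1,0.016,-0.065,0.02,0,0,-2,0.025,-0.1,0.03,0,0,-3,0.034,-0.14,0.04,0,0,-4,0.043,-0.18,0.05,0,0,-5,0.053,-0.22,0.05,0,0,-6,0.063,-0.26,0.05,0,0,-7,0.073,-0.3,0.05,0,0,-8,0.083,-0.34,0.05,0,0,-9,0.093,-0.38,0.05,0,0,-10], hand=1, grip_force=40)

```text
clock: 0.98
ee_pos: [363.0, 290.4, 253.0]
ee_rot: [-1.527, 0.437, -0.436]
force: [1.3, 0.4, -0.9]
grip_width: 0.998
```

Request:
move_arm(increments=[0.01,-0.04,0,0,0,-1,0.02,-0.08,0,0,0,-2,0.03,-0.12,0,0,0,-3,0.04,-0.16,0,0,0,-4,0.05,-0.2,0,0,0,-5,0.06,-0.24,0,0,0,-6,0.07,-0.28,0,0,0,-7,0.08,-0.32,0,0,0,-8,0.09,-0.355,0,0,0,-9,0.09,-0.36,0,0,0,-9])

```text
clock: 1.82
ee_pos: [454.1, -75.5, 253.4]
ee_rot: [-1.498, 0.563, -0.567]
force: [0.1, -0.6, 0.3]
grip_width: 0.993
```

Run:
```python
from h import *
s,c=cap('wrist','w1.png'); print(s['ee_pos'],s['q'].round(2),R.from_rotvec(s['ee_rot']).as_matrix().round(3)[:,2])
print(proj(s,c,[453,-70,145]))
```

```text
[454.13037524 -75.49655131 253.40907593] [-0.24  0.22  0.34  2.14 -0.1   0.8   1.01] [ 0.661  0.751 -0.001]
(np.float64(325.8406418465468), np.float64(191.0886716800976))
```

View pics/w1.png

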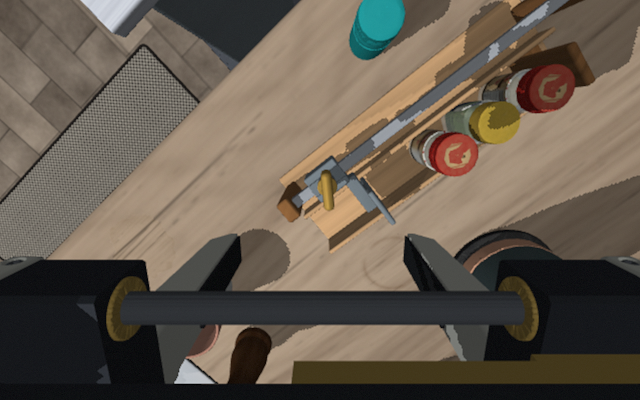

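The wrist view shows the brass wing at (326,190) beside the paddle at (375,200), with the jar row up and to the right. The only brass parts are the wing and the gripper's own gold rings. I'll segment the wing.

Run:
```python
from h import *
s,c=load('w1.png'); im=cv2.imread('pics/w1.png')
cv2.imwrite('pics/w1c.png',cv2.resize(im[130:250,260:420],None,fx=5,fy=5,interpolation=cv2.INTER_CUBIC))
h=cv2.cvtColor(im,cv2.COLOR_BGR2HSV); m=cv2.inRange(h,(17,140,60),(30,255,255)); m[:,:300]=0;m[:150]=0;m[:,360:]=0;m[230:]=0
ys,xs=np.nonzero(m);print(len(xs),xs.min(),xs.max(),ys.min(),ys.max())
r=cv2.minAreaRect(np.c_[xs,ys].astype(np.float32));print(r)
print(onz(s,c,xs.mean(),ys.mean(),148))
```

```text
475 318 336 170 209
((327.0, 189.5), (39.0, 18.0), 90.0)
[451.61239404 -67.32468177 148.        ]
```

View pics/w1c.png

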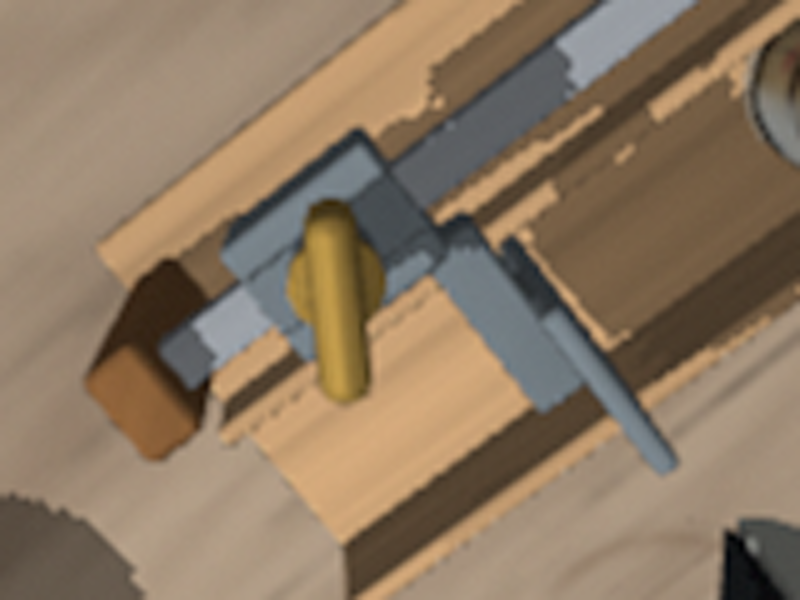

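Run:
```python
from h import *
s,c=load('w1.png')
a=onz(s,c,260+329/5,130+220/5,158);b=onz(s,c,260+348/5,130+388/5,158);d=b-a
print(a,b,(a+b)/2,np.linalg.norm(d),np.degrees(np.arctan2(d[1],d[0])))
print(onz(s,c,260+336/5,130+284/5,128))
zt=R.from_rotvec(s['ee_rot']).as_matrix()[:,2];print(np.degrees(np.arctan2(zt[1],zt[0])))
# rack: post tops, jars top centres, paddle top edge
P=onz(s,c,260+145/5,130+400/5,106);print('post',P)
for u,v,z in [(550,88,114),(498,122,110),(457,154,114)]: print(onz(s,c,u,v,z))
for u,v in [(510,242),(672,465)]: print('padd',onz(s,c,260+u/5,130+v/5,104))
```

```text
[438.81672724 -57.82381588 158.        ] [464.56099685 -75.73071782 158.        ] [451.68886205 -66.77726685 158.        ] 31.359600680527706 -34.82125673679898
[453.73586184 -68.59406181 128.        ]
48.6496266696844
post [ 449.59534737 -119.8773772   106.        ]
[524.54979681 154.11366292 114.        ]
[519.87265778 100.79352984 110.        ]
[517.58697579  50.71559287 114.        ]
padd [475.63822992 -37.89272224 104.        ]
padd [538.26719287 -42.88139735 104.        ]
```

Request:
move_arm(increments=[-0.001,0.004,-0.005,0,0,2,-0.0015,0.0075,-0.015,0,0,4,-0.0015,0.0075,-0.03,0,0,5,-0.0015,0.0075,-0.045,0,0,5,-0.0015,0.0075,-0.06,0,0,5,-0.0015,0.0075,-0.075,0,0,5,-0.0015,0.0075,-0.088,0,0,5,-0.0015,0.0075,-0.096,0,0,5,-0.0015,0.0075,-0.1,0,0,5,-0.0015,0.0075,-0.1,0,0,5])

```text
clock: 2.7
ee_pos: [451.4, -65.4, 152.5]
ee_rot: [-1.516, 0.496, -0.495]
force: [-0.1, 0.3, 0.0]
grip_width: 0.999
```

Run:
```python
from h import *
s,c=cap('wrist','w2.png'); print(s['ee_pos'],s['force'])
zt=R.from_rotvec(s['ee_rot']).as_matrix()[:,2];print(np.degrees(np.arctan2(zt[1],zt[0])))
```

```text
[451.38271703 -65.41210412 152.54740345] [-0.05141548  0.25386777  0.04223321]
53.7735724549821
```

View pics/w2.png

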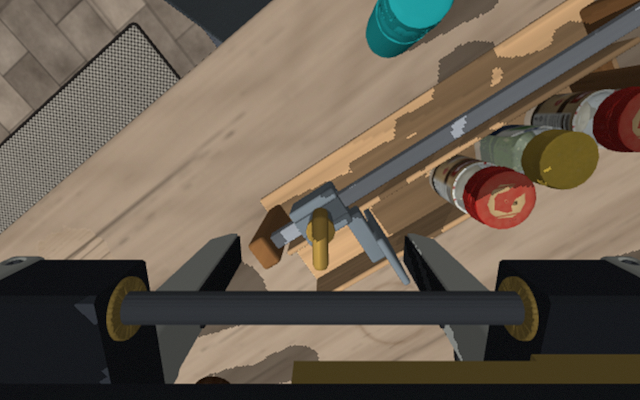

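Run:
```python
from h import *
s,c=load('w2.png'); im=cv2.imread('pics/w2.png')
h=cv2.cvtColor(im,cv2.COLOR_BGR2HSV); m=cv2.inRange(h,(17,140,60),(30,255,255)); m[:,:295]=0;m[:200]=0;m[:,350:]=0;m[285:]=0
ys,xs=np.nonzero(m)
for y in range(ys.min(),ys.max()+1,5): print(y,xs[ys==y].min(),xs[ys==y].max())
cv2.imwrite('pics/w2c.png',cv2.resize(im[190:290,260:400],None,fx=5.7,fy=5.7,interpolation=cv2.INTER_CUBIC))
print('grasp px',proj(s,c,np.array(s['ee_pos'])+[0,0,5]),proj(s,c,np.array([452.5,-68,158])))
for v in (215,240,265): print(onz(s,c,320.5,v,158))
```

```text
208 319 321
213 313 326
218 313 326
223 309 332
228 307 333
233 307 333
238 309 332
243 313 327
248 313 327
253 313 327
258 313 327
263 313 327
268 315 325
grasp px (np.float64(322.2562253077609), np.float64(241.76910236827996)) (np.float64(319.884058521707), np.float64(245.8238050975014))
[437.06770282 -56.19315385 158.        ]
[449.69595398 -65.47833883 158.        ]
[462.89936541 -75.18642239 158.        ]
```

View pics/w2c.png

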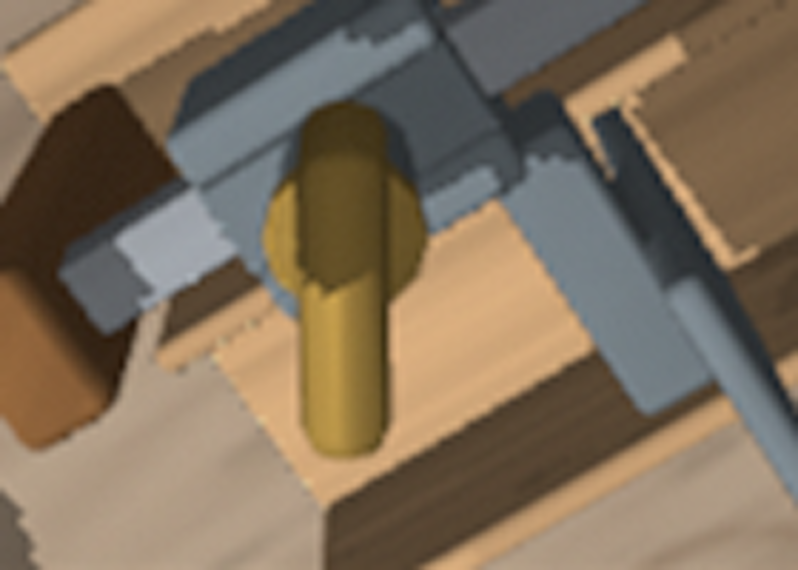

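Request:
move_arm(increments=[-0.0007,-0.001,0,0,0,0,-0.0007,-0.001,0,0,0,0,-0.0007,-0.001,0,0,0,0,-0.0007,-0.001,0,0,0,0,-0.0007,-0.001,0,0,0,0,-0.0007,-0.001,0,0,0,0,-0.0007,-0.001,0,0,0,0,-0.0007,-0.001,0,0,0,0,-0.0007,-0.001,0,0,0,0,-0.0007,-0.001,0,0,0,0], hand=-1, grip_force=60)

```text
clock: 3.58
ee_pos: [451.0, -66.6, 153.1]
ee_rot: [-1.515, 0.495, -0.496]
force: [-0.1, -0.3, 0.1]
grip_width: 0.334
```

Run:
```python
from h import *
s=monitor.sense(); print(s)
s,c=cap('wrist','w3.png')
zt=R.from_rotvec(s['ee_rot']).as_matrix()[:,2];print(np.degrees(np.arctan2(zt[1],zt[0])))
```

```text
{'clock': 3.5833, 'q': array([-0.17430312,  0.36998827,  0.25945093,  2.26133604, -0.18094604,
        0.52908097,  1.16313147]), 'dq': array([ 1.04478580e-03, -6.51279954e-04,  1.96462997e-05, -1.24202065e-03,
        8.39372241e-04,  2.44108442e-03, -1.09878266e-03]), 'joint_efforts': array([ 1.33878427e-05, -4.66136312e+01,  3.20294045e+00, -1.54201448e+01,
        2.89132702e-03,  7.95931555e-02, -1.61039143e-04]), 'ee_pos': array([450.95973704, -66.64908452, 153.08167777]), 'ee_rot': array([-1.51542182,  0.49537037, -0.49561318]), 'force': array([-0.07412605, -0.28484774,  0.08775715]), 'ft_torque': array([-2.68204259e-02,  1.78678043e-02, -8.29851666e-05]), 'grip_width': 0.3341042376557542}
53.75293367527331
```

View pics/w3.png

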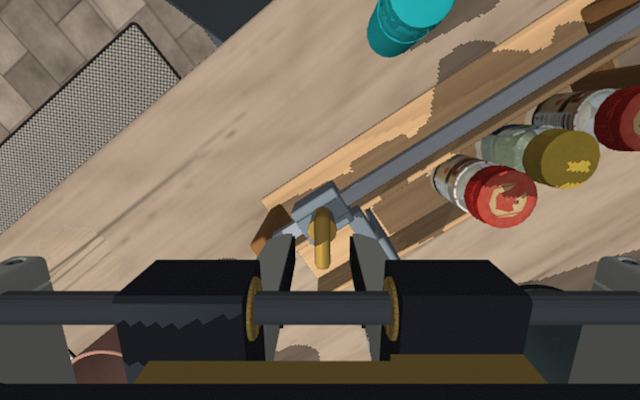

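Fingers are still closing and centred on the wing at (322,240).

Request:
move_arm(increments=[0,0,0,0,0,0,0,0,0,0,0,0,0,0,0,0,0,0,0,0,0,0,0,0,0,0,0,0,0,0,0,0,0,0,0,0,0,0,0,0,0,0,0,0,0,0,0,0,0,0,0,0,0,0,0,0,0,0,0,0])

```text
clock: 4.47
ee_pos: [451.0, -66.7, 153.1]
ee_rot: [-1.515, 0.495, -0.496]
force: [0.0, -0.8, -0.7]
grip_width: 0.009
```

Run:
```python
from h import *
s=monitor.sense(); print(s['ee_pos'],s['force'],s['ft_torque'],s['grip_width'])
s,c=cap('wrist','w4.png')
```

```text
[450.99900473 -66.65751317 153.09630626] [ 0.02178432 -0.8342321  -0.68520025] [-0.05066317  0.01026029  0.03925419] 0.009297517296333102
```

View pics/w4.png

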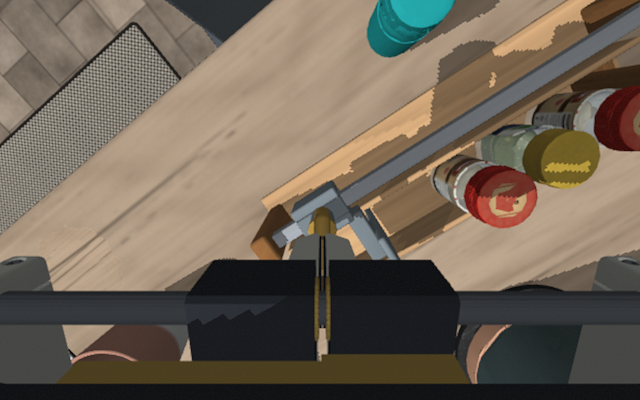

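The fingers shut on nothing: the wing is still visible at (322,222), just in front of the closed tips at about (322,237). I'll find out why.

Run:
```python
from h import *
s,c=load('w4.png'); im=cv2.imread('pics/w4.png')
T=R.from_rotvec(s['ee_rot']).as_matrix();p=np.array(s['ee_pos'])
print(T.round(3))
for k in (-40,-20,0,3,22,): print(k,np.round(proj(s,c,p+T[:,1]*k),1), 'pad edge fwd(-x side)',np.round(proj(s,c,p+T[:,1]*k-T[:,0]*7.5),1))
cv2.imwrite('pics/w4c.png',cv2.resize(im[190:290,260:400],None,fx=5.7,fy=5.7,interpolation=cv2.INTER_CUBIC))
im=cv2.imread('pics/w3.png');cv2.imwrite('pics/w3c.png',cv2.resize(im[190:290,250:390],None,fx=5.7,fy=5.7,interpolation=cv2.INTER_CUBIC))
s,c=cap('side','s4.png');im=cv2.imread('pics/s4.png');cv2.imwrite('pics/s4c.png',cv2.resize(im[140:260,250:370],None,fx=5,fy=5,interpolation=cv2.INTER_CUBIC))
```

```text
[[ 0.806 -0.     0.591]
 [-0.591 -0.002  0.806]
 [ 0.001 -1.    -0.002]]
-40 [322.4 269. ] pad edge fwd(-x side) [322.4 254.9]
-20 [322.3 252.1] pad edge fwd(-x side) [322.3 239.5]
0 [322.3 238.7] pad edge fwd(-x side) [322.3 227.2]
3 [322.3 236.9] pad edge fwd(-x side) [322.3 225.5]
22 [322.2 226.6] pad edge fwd(-x side) [322.2 216.2]
```

View pics/w4c.png

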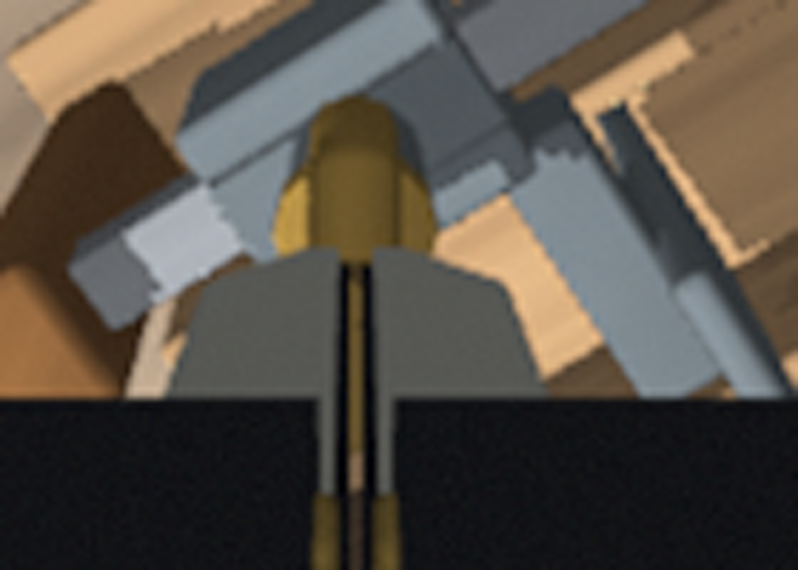

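View pics/w3c.png

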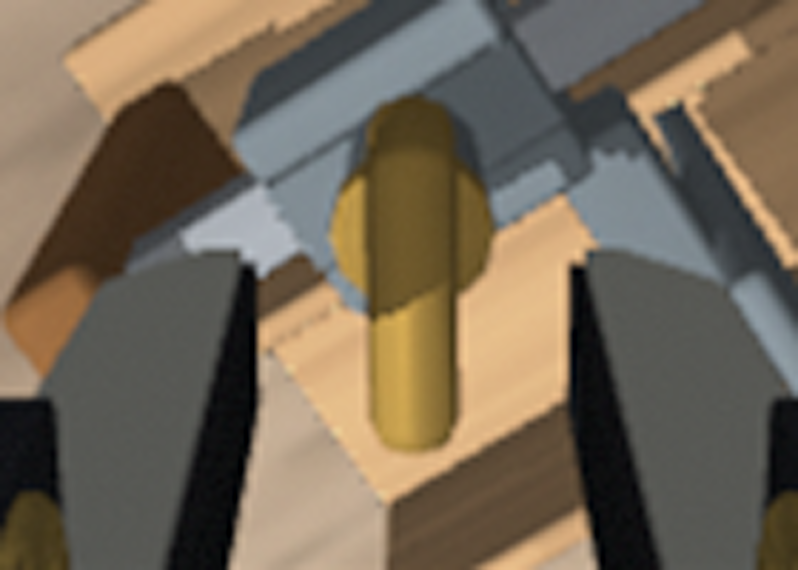

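View pics/s4c.png

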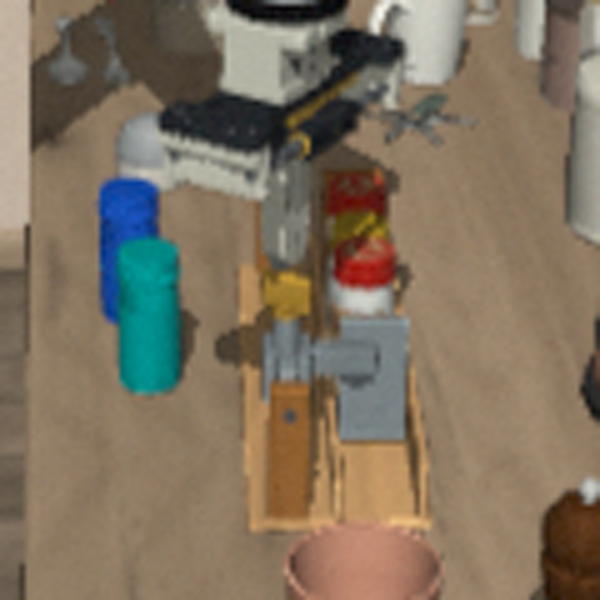

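Run:
```python
from h import *
def tri(obs):
    A=np.zeros((3,3));b=np.zeros(3)
    rs=[]
    for f,u,v in obs:
        s,c=load(f);M,o=cam(s,c);d=M@np.array([(u-c['cx'])/c['fx'],(v-c['cy'])/c['fy'],1]);d/=np.linalg.norm(d)
        P=np.eye(3)-np.outer(d,d);A+=P;b+=P@o;rs.append((P,o))
    x=np.linalg.solve(A,b);return x.round(1),[round(float(np.linalg.norm(P@(x-o))),1) for P,o in rs]
# wing silhouette centre
print(tri([('w1.png',327,189.5),('w2.png',320,238.5)]))
print(tri([('w1.png',327,189.5),('top0.png',345.2,212.5),('s4.png',307.6,199)]))
print(tri([('w2.png',320,238.5),('top0.png',345.2,212.5),('s4.png',307.6,199)]))
for f in('s4.png','w4.png'):
    s,c=load(f);p=np.array(load('w4.png')[0]['ee_pos']);print(f,[np.round(proj(s,c,p+[0,0,k]),1) for k in (-22,0,40)],np.round(proj(s,c,[451.5,-67,145]),1))
```

```text
(array([452.2, -67.9, 147. ]), [0.0, 0.0])
(array([454.9, -69.7, 140.7]), [1.8, 1.1, 1.0])
(array([455.2, -70. , 140.8]), [1.1, 0.7, 0.7])
s4.png [array([306. , 201.3]), array([306. , 195.3]), array([306.1, 184.2])] [306.2 197.6]
w4.png [array([322.3, 226.6]), array([322.3, 238.7]), array([322.2, 269. ])] [322.3 234.8]
```

Two views agree. The wing is where I measured it, but the fingertips appear at about z=163 rather than 131, so they closed above it. I'll open part way and re-measure the tip height.

Request:
move_arm(increments=[0,0,0,0,0,0,0,0,0,0,0,0,0,0,0,0,0,0,0,0,0,0,0,0,0,0,0,0,0,0,0.001,-0.001,0,0,0,0,0.001,-0.001,0,0,0,0,0.001,-0.001,0,0,0,0,0.001,-0.001,0,0,0,0,0.001,-0.001,0,0,0,0], hand=0)

```text
clock: 5.4
ee_pos: [452.0, -67.6, 153.1]
ee_rot: [-1.515, 0.495, -0.496]
force: [0.3, -0.4, 0.3]
grip_width: 0.499
```

Run:
```python
from h import *
s,c=cap('wrist','w5.png');print(s['grip_width'],s['ee_pos']);im=cv2.imread('pics/w5.png');cv2.imwrite('pics/w5c.png',cv2.resize(im[190:310,220:420],None,fx=4,fy=4,interpolation=cv2.INTER_CUBIC))
s,c=cap('side','s5.png');im=cv2.imread('pics/s5.png');cv2.imwrite('pics/s5c.png',cv2.resize(im[140:230,270:350],None,fx=6,fy=6,interpolation=cv2.INTER_CUBIC))
```

```text
0.4989288845654279 [451.99960449 -67.64898053 153.09153945]
```

View pics/w5c.png

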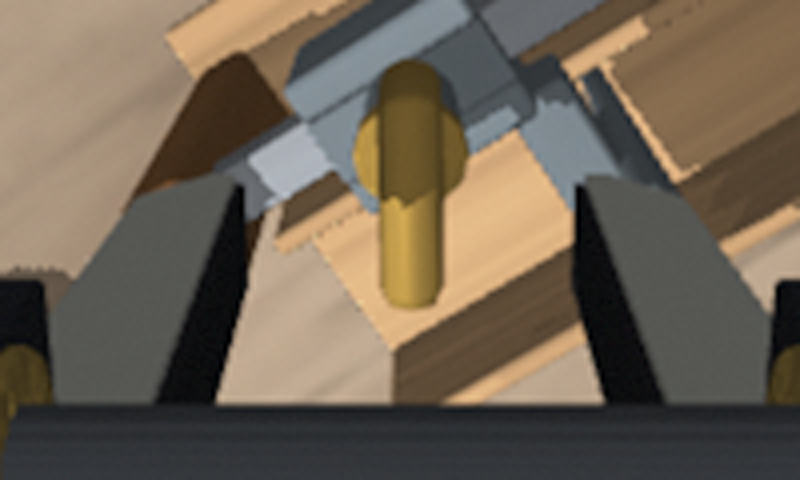

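View pics/s5c.png

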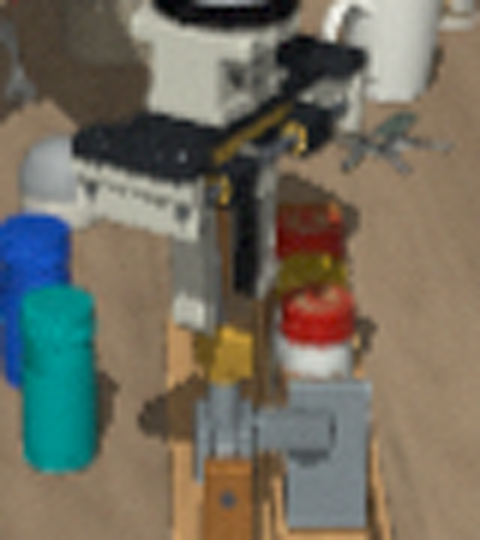

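Run:
```python
from h import *
s,c=load('s5.png');T=R.from_rotvec(s['ee_rot']).as_matrix();p=np.array(s['ee_pos'])
for k in (-30,-20,-10,0,22): print(k,[np.round(proj(s,c,p+T[:,1]*k+T[:,2]*j),1) for j in(23,-23)])
s,c=load('w5.png')
for k in (-30,-20,-10,0,22): print(k,[np.round(proj(s,c,p+T[:,1]*k+T[:,2]*j+T[:,0]*x),1) for j,x in((23.2,-7.5),(-23.2,-7.5),(23.2,7.5))])
```

```text
-30 [array([310.1, 184.5]), array([302.7, 189.9])]
-20 [array([310.1, 187.2]), array([302.7, 192.7])]
-10 [array([310., 190.]), array([302.7, 195.5])]
0 [array([310. , 192.7]), array([302.7, 198.3])]
22 [array([309.9, 198.6]), array([302.6, 204.3])]
-30 [array([367.1, 246.7]), array([277.5, 246.7]), array([366.1, 272.9])]
-20 [array([364.6, 239.4]), array([280. , 239.5]), array([363.7, 264.4])]
-10 [array([362.3, 232.9]), array([282.2, 233. ]), array([361.5, 256.7])]
0 [array([360.3, 227.1]), array([284.2, 227.1]), array([359.5, 249.8])]
22 [array([356.4, 216.1]), array([288. , 216.2]), array([355.8, 236.8])]
```

The wrist and side views agree: the tips sit about 15 mm *behind* the reported TCP (z≈168), not 22 mm ahead. I'll trust the images and descend in stages while watching the force.

Request:
move_arm(increments=[0,0,-0.004,0,0,0,0,0,-0.008,0,0,0,0,0,-0.012,0,0,0,0,0,-0.016,0,0,0,0,0,-0.02,0,0,0,0,0,-0.023,0,0,0,0,0,-0.026,0,0,0,0,0,-0.028,0,0,0,0,0,-0.028,0,0,0,0,0,-0.028,0,0,0])

```text
clock: 6.33
ee_pos: [452.0, -67.7, 125.0]
ee_rot: [-1.515, 0.496, -0.496]
force: [-0.6, -0.2, -0.4]
grip_width: 0.503
```

Run:
```python
from h import *
s,c=cap('wrist','w6.png');print(s['grip_width'],s['ee_pos'],s['force']);im=cv2.imread('pics/w6.png');cv2.imwrite('pics/w6c.png',cv2.resize(im[190:310,220:420],None,fx=4,fy=4,interpolation=cv2.INTER_CUBIC))
s,c=cap('side','s6.png');im=cv2.imread('pics/s6.png');cv2.imwrite('pics/s6c.png',cv2.resize(im[140:230,270:350],None,fx=6,fy=6,interpolation=cv2.INTER_CUBIC))
```

```text
0.5031634364957619 [451.95815349 -67.70181485 125.02030409] [-0.63845703 -0.2466522  -0.36477371]
```

View pics/w6c.png

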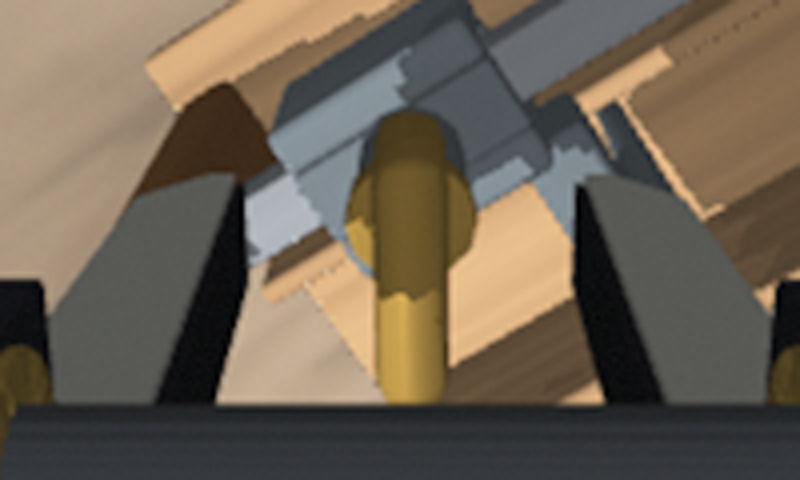

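View pics/s6c.png

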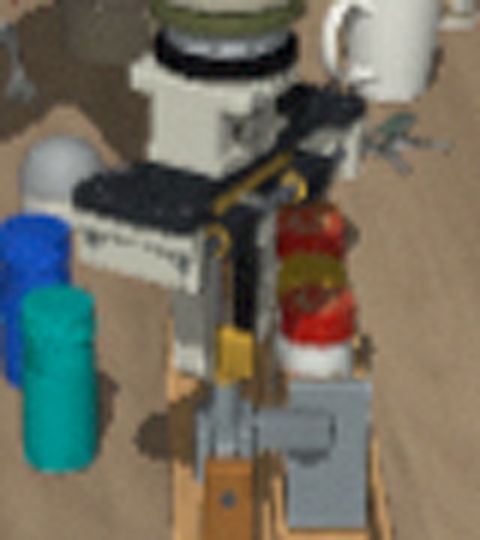

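Tips now straddle the wing at about half its height. I'll go down 7 mm more and close.

Request:
move_arm(increments=[0,0,-0.004,0,0,0,0,0,-0.007,0,0,0,0,0,-0.007,0,0,0,0,0,-0.007,0,0,0,0,0,-0.007,0,0,0,0,0,-0.007,0,0,0,0,0,-0.007,0,0,0,0,0,-0.007,0,0,0,0,0,-0.007,0,0,0,0,0,-0.007,0,0,0], hand=-1, grip_force=60)

```text
clock: 7.27
ee_pos: [452.8, -67.9, 119.1]
ee_rot: [-1.515, 0.493, -0.497]
force: [-0.5, 0.8, 12.7]
grip_width: 0.104
```

Run:
```python
from h import *
s,c=cap('wrist','w7.png');print(s['grip_width'],s['ee_pos'],s['force'],s['ft_torque']);im=cv2.imread('pics/w7.png');cv2.imwrite('pics/w7c.png',cv2.resize(im[190:310,220:420],None,fx=4,fy=4,interpolation=cv2.INTER_CUBIC))
```

```text
0.10428536374922687 [452.77315702 -67.90437906 119.07698186] [-0.5348698   0.84169508 12.68729159] [-0.06703953  0.27190966  0.23404335]
```

View pics/w7c.png

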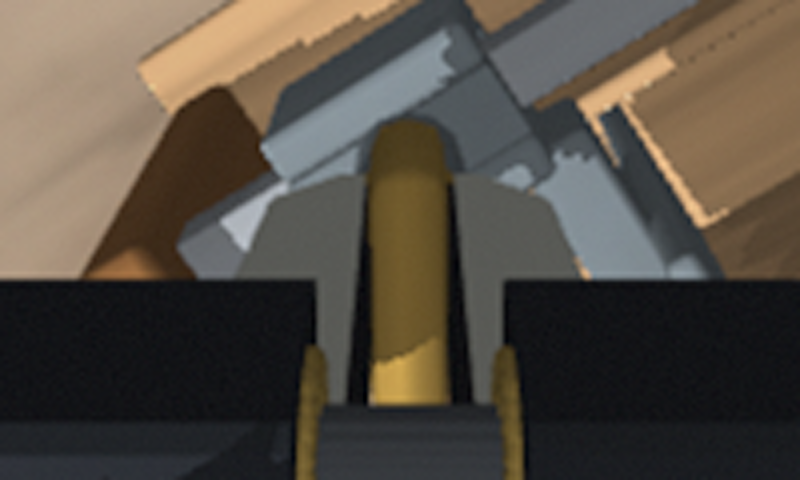

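Firm grip on the wing (9.7 mm opening) with tips lightly touching the boss. Now I'll loosen it.

Request:
move_arm(increments=[0,0,0.0005,0,0,4,0,0,0.0005,0,0,9,0,0,0.0005,0,0,15,0,0,0.0005,0,0,21,0,0,0.0005,0,0,27,0,0,0.0005,0,0,33,0,0,0.0005,0,0,38,0,0,0.0005,0,0,40,0,0,0.0005,0,0,40,0,0,0.0005,0,0,40])

```text
clock: 8.15
ee_pos: [452.6, -67.9, 119.2]
ee_rot: [-1.571, -0.051, 0.048]
force: [2.4, 0.2, -13.8]
grip_width: 0.1
```

Run:
```python
from h import *
s,c=cap('wrist','w8.png');print(s['grip_width'],s['ee_pos'],s['force'],s['ft_torque'],s['q'].round(2))
zt=R.from_rotvec(s['ee_rot']).as_matrix();print(np.degrees(np.arctan2(zt[1,2],zt[0,2])),zt.round(3))
im=cv2.imread('pics/w8.png')
```

```text
0.10028503745627701 [452.63089515 -67.94484273 119.21684349] [  2.35171743   0.23176562 -13.81287499] [ 0.12207515 -0.58272416  0.05311807] [ 0.01  0.42  0.02  2.28 -0.01  0.44  1.68]
93.63840244461198 [[ 0.998  0.002 -0.063]
 [ 0.063 -0.     0.998]
 [ 0.002 -1.    -0.001]]
```

View pics/w8.png

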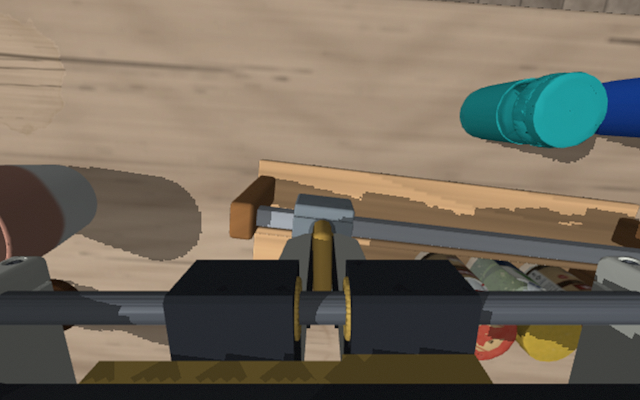

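Request:
move_arm(increments=[0,0,-0.0005,0,0,4,0,0,-0.0005,0,0,9,0,0,-0.0005,0,0,14,0,0,-0.0005,0,0,19,0,0,-0.0005,0,0,23,0,0,-0.0005,0,0,25,0,0,-0.0005,0,0,25,0,0,-0.0005,0,0,25,0,0,-0.0005,0,0,25,0,0,-0.0005,0,0,25])

```text
clock: 9.03
ee_pos: [452.7, -67.9, 119.0]
ee_rot: [-1.536, -0.393, 0.389]
force: [-1.0, -0.1, 5.4]
grip_width: 0.103
```

Run:
```python
from h import *
s,c=cap('wrist','w9.png');print(s['grip_width'],s['ee_pos'],s['force'],s['ft_torque'],s['q'].round(2))
zt=R.from_rotvec(s['ee_rot']).as_matrix();print(np.degrees(np.arctan2(zt[1,2],zt[0,2])))
s,c=cap('top','t9.png');im=cv2.imread('pics/t9.png');cv2.imwrite('pics/t9c.png',cv2.resize(im[165:240,235:375],None,fx=5.7,fy=5.7,interpolation=cv2.INTER_CUBIC))
```

```text
0.10330262999527931 [452.70782209 -67.93274988 119.02169623] [-0.99443011 -0.10859342  5.44839253] [0.15583506 0.29757543 0.0233532 ] [ 0.11  0.42 -0.11  2.27  0.11  0.45  1.98]
118.57760697336312
```

View pics/w9.png

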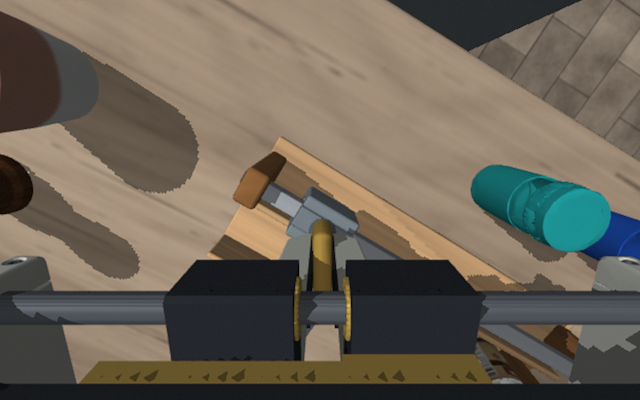

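View pics/t9c.png

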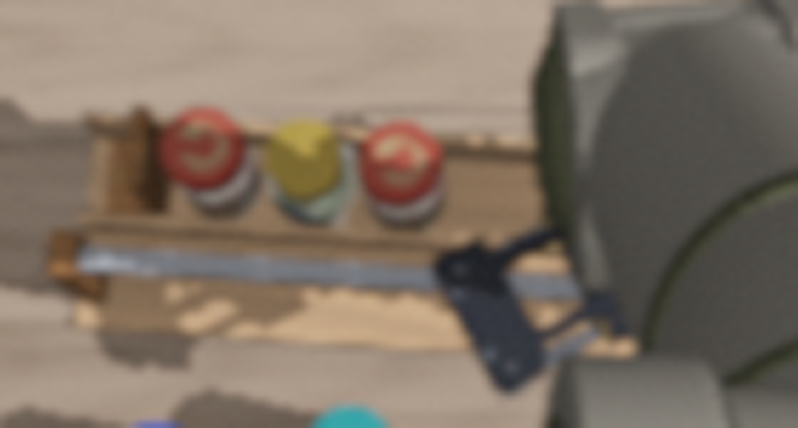

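The screw is undone by about 65° and followed the grip. I'll slide the stop along the bar (direction about (0.057, 0.998)), stopping short of the jars, and read the drag.

Request:
move_arm(increments=[0.0002,0.003,0,0,0,0,0.0005,0.008,0,0,0,0,0.0008,0.014,0,0,0,0,0.0011,0.02,0,0,0,0,0.0015,0.026,0,0,0,0,0.0018,0.032,0,0,0,0,0.0022,0.038,0,0,0,0,0.0025,0.044,0,0,0,0,0.0028,0.048,0,0,0,0,0.003,0.052,0,0,0,0])

```text
clock: 9.97
ee_pos: [455.5, -17.3, 119.1]
ee_rot: [-1.537, -0.391, 0.389]
force: [-0.4, -6.7, 4.1]
grip_width: 0.101
```

Run:
```python
from h import *
s,c=cap('wrist','w10.png');print(s['grip_width'],s['ee_pos'],s['force'],s['ft_torque'],s['q'].round(2))
s,c=cap('side','s10.png');im=cv2.imread('pics/s10.png');cv2.imwrite('pics/s10c.png',cv2.resize(im[140:260,250:370],None,fx=5,fy=5,interpolation=cv2.INTER_CUBIC))
```

```text
0.10084163046638459 [455.49879175 -17.25258884 119.05279475] [-0.35665921 -6.74844676  4.08274124] [-1.612473    0.12649534  0.05148103] [-0.01  0.42 -0.1   2.28  0.1   0.44  1.87]
```

View pics/s10c.png

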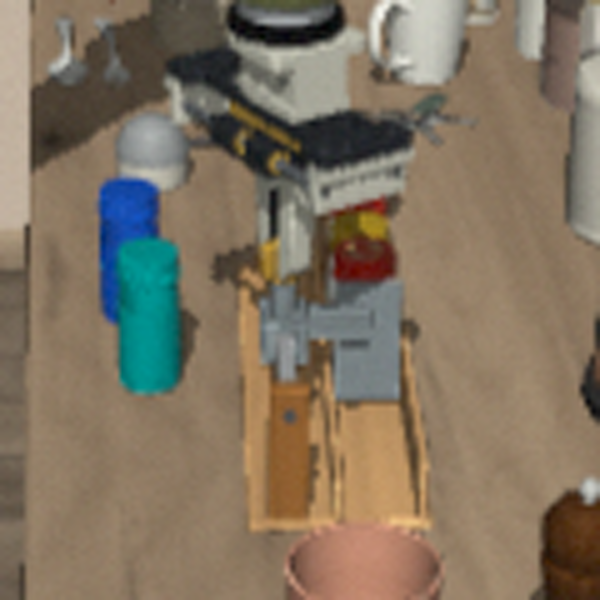

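View pics/w10.png

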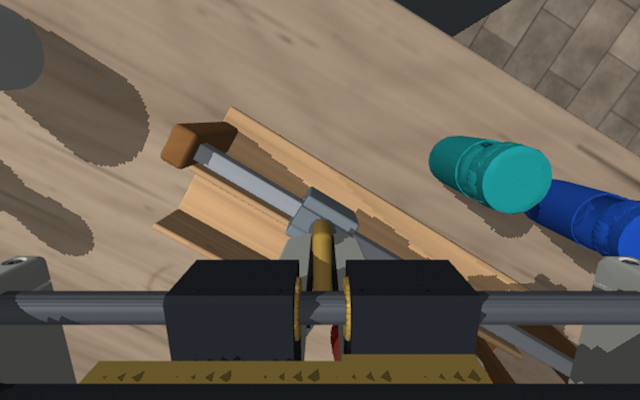

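Request:
move_arm(increments=[0.0001,0.002,0,0,0,0,0.0002,0.004,0,0,0,0,0.0003,0.006,0,0,0,0,0.0004,0.008,0,0,0,0,0.0006,0.01,0,0,0,0,0.0007,0.012,0,0,0,0,0.0008,0.014,0,0,0,0,0.0009,0.016,0,0,0,0,0.001,0.018,0,0,0,0,0.0011,0.02,0,0,0,0])

```text
clock: 10.9
ee_pos: [456.5, 2.0, 119.1]
ee_rot: [-1.539, -0.39, 0.388]
force: [0.5, -7.9, 1.2]
grip_width: 0.104
```

Run:
```python
from h import *
s=monitor.sense();print(s['grip_width'],s['ee_pos'],s['force'],s['ft_torque'])
s,c=cap('top','t11.png');im=cv2.imread('pics/t11.png');cv2.imwrite('pics/t11c.png',cv2.resize(im[165:240,235:375],None,fx=5.7,fy=5.7,interpolation=cv2.INTER_CUBIC))
```

```text
0.10387360765536456 [456.52942309   1.98539904 119.05231926] [ 0.46698774 -7.88586431  1.2069412 ] [-1.6608537  -0.01354208  0.12212555]
```

View pics/t11c.png

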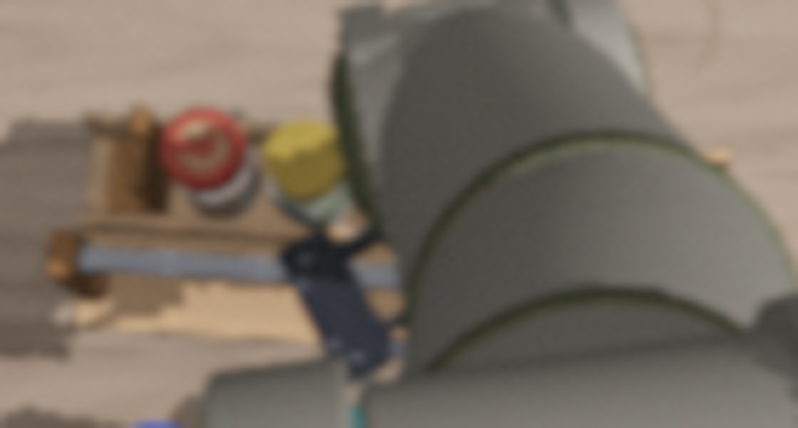

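Request:
move_arm(increments=[0.0001,0.001,0,0,0,0,0.0001,0.002,0,0,0,0,0.0002,0.003,0,0,0,0,0.0002,0.004,0,0,0,0,0.0003,0.005,0,0,0,0,0.0003,0.006,0,0,0,0,0.0004,0.007,0,0,0,0,0.0004,0.008,0,0,0,0,0.0005,0.009,0,0,0,0,0.0006,0.01,0,0,0,0])

```text
clock: 11.78
ee_pos: [457.0, 10.8, 119.1]
ee_rot: [-1.54, -0.388, 0.387]
force: [0.2, -8.1, 2.5]
grip_width: 0.105
```

Run:
```python
from h import *
s=monitor.sense();print(s['grip_width'],s['ee_pos'],s['force'],s['ft_torque'])
s,c=cap('top','t12.png');im=cv2.imread('pics/t12.png');cv2.imwrite('pics/t12c.png',cv2.resize(im[165:240,235:375],None,fx=5.7,fy=5.7,interpolation=cv2.INTER_CUBIC))
```

```text
0.10483795747361521 [457.00446468  10.81640872 119.05076177] [ 0.19416225 -8.10037618  2.45396757] [-1.66116585 -0.01520554  0.14210672]
```

View pics/t12c.png

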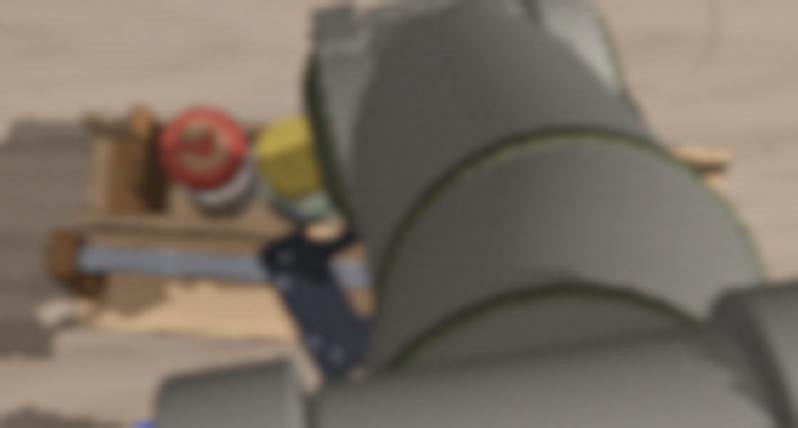

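Request:
move_arm(increments=[0,0.0015,0,0,0,0,0.0001,0.002,0,0,0,0,0.0001,0.0025,0,0,0,0,0.0002,0.003,0,0,0,0,0.0002,0.0035,0,0,0,0,0.0002,0.004,0,0,0,0,0.0003,0.0045,0,0,0,0,0.0003,0.005,0,0,0,0,0.0003,0.0055,0,0,0,0,0.0003,0.006,0,0,0,0])

```text
clock: 12.67
ee_pos: [457.3, 15.4, 119.1]
ee_rot: [-1.542, -0.386, 0.387]
force: [0.0, -7.1, 2.3]
grip_width: 0.104
```

Run:
```python
from h import *
s=monitor.sense();print(s['grip_width'],s['ee_pos'],s['force'],s['ft_torque'])
```

```text
0.10433786911379178 [457.25865662  15.41232542 119.0565436 ] [ 0.02434232 -7.12978707  2.31273043] [-1.67031334 -0.13454715  0.08970297]
```

Request:
move_arm(increments=[0,0.0015,0,0,0,0,0.0001,0.002,0,0,0,0,0.0001,0.0024,0,0,0,0,0.0002,0.0028,0,0,0,0,0.0002,0.0032,0,0,0,0,0.0002,0.0036,0,0,0,0,0.0002,0.004,0,0,0,0,0.0002,0.0044,0,0,0,0,0.0003,0.0048,0,0,0,0,0.0003,0.005,0,0,0,0])

```text
clock: 13.5
ee_pos: [457.5, 18.8, 119.1]
ee_rot: [-1.544, -0.384, 0.386]
force: [0.9, -7.3, 2.3]
grip_width: 0.104
```

Run:
```python
from h import *
s=monitor.sense();print(s['grip_width'],s['ee_pos'],s['force'],s['ft_torque'])
s,c=cap('top','t13.png');im=cv2.imread('pics/t13.png');cv2.imwrite('pics/t13c.png',cv2.resize(im[165:240,235:375],None,fx=5.7,fy=5.7,interpolation=cv2.INTER_CUBIC))
```

```text
0.10400464681371294 [457.48057171  18.83738483 119.07269665] [ 0.94386306 -7.28937237  2.33236905] [-1.5938693  -0.05675627  0.13541022]
```

View pics/t13c.png

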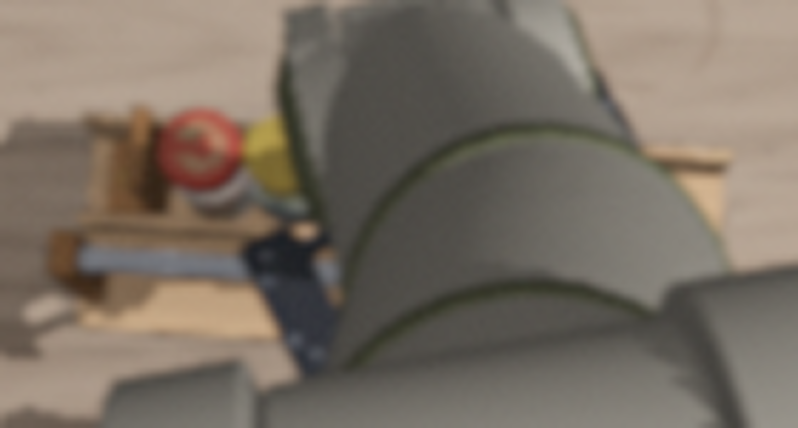

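Request:
move_arm(increments=[0,0.0012,0,0,0,0,0.0001,0.0015,0,0,0,0,0.0001,0.0018,0,0,0,0,0.0001,0.0021,0,0,0,0,0.0001,0.0024,0,0,0,0,0.0001,0.0027,0,0,0,0,0.0001,0.003,0,0,0,0,0.0002,0.0033,0,0,0,0,0.0002,0.0036,0,0,0,0,0.0002,0.0038,0,0,0,0])

```text
clock: 14.38
ee_pos: [457.6, 20.8, 119.1]
ee_rot: [-1.546, -0.382, 0.385]
force: [0.3, -9.6, 3.1]
grip_width: 0.103
```

Run:
```python
from h import *
s=monitor.sense();print(s['grip_width'],s['ee_pos'],s['force'],s['ft_torque'])
```

```text
0.10282297455303634 [457.58386162  20.75911344 119.05217842] [ 0.25889343 -9.60448598  3.07537406] [-1.86854858 -0.13911145  0.13153898]
```

Request:
move_arm(increments=[0,0.0014,0,0,0,0,0,0.0016,0,0,0,0,0,0.0018,0,0,0,0,0.0001,0.002,0,0,0,0,0.0001,0.0022,0,0,0,0,0.0001,0.0024,0,0,0,0,0.0001,0.0026,0,0,0,0,0.0001,0.0028,0,0,0,0,0.0001,0.003,0,0,0,0,0.0001,0.003,0,0,0,0])

```text
clock: 15.22
ee_pos: [457.6, 21.9, 119.1]
ee_rot: [-1.548, -0.38, 0.383]
force: [0.7, -9.1, 1.8]
grip_width: 0.105
```

Run:
```python
from h import *
s=monitor.sense();print(s['grip_width'],s['ee_pos'],s['force'],s['ft_torque'])
```

```text
0.10501458064342509 [457.61643242  21.90343506 119.07307979] [ 0.72983917 -9.14355904  1.82647731] [-1.66880848 -0.19506414  0.12011232]
```

Request:
move_arm(increments=[0,0.0014,0,0,0,0,0,0.0017,0,0,0,0,0.0001,0.002,0,0,0,0,0.0001,0.0023,0,0,0,0,0.0001,0.0026,0,0,0,0,0.0001,0.0029,0,0,0,0,0.0002,0.0032,0,0,0,0,0.0002,0.0035,0,0,0,0,0.0002,0.0035,0,0,0,0,0.0002,0.0035,0,0,0,0])

```text
clock: 16.05
ee_pos: [457.7, 23.5, 119.0]
ee_rot: [-1.55, -0.377, 0.382]
force: [0.2, -8.8, 1.9]
grip_width: 0.101
```

Run:
```python
from h import *
s=monitor.sense();print(s['grip_width'],s['ee_pos'],s['force'],s['ft_torque'])
zt=R.from_rotvec(s['ee_rot']).as_matrix();print(np.degrees(np.arctan2(zt[1,2],zt[0,2])))
s,c=cap('top','t14.png');im=cv2.imread('pics/t14.png');cv2.imwrite('pics/t14c.png',cv2.resize(im[165:240,235:375],None,fx=5.7,fy=5.7,interpolation=cv2.INTER_CUBIC))
```

```text
0.10109270633729092 [457.70326487  23.53133507 119.04869787] [ 0.15948056 -8.81705749  1.86083633] [-1.61278716 -0.06908684  0.11559989]
117.70656473973041
```

View pics/t14c.png

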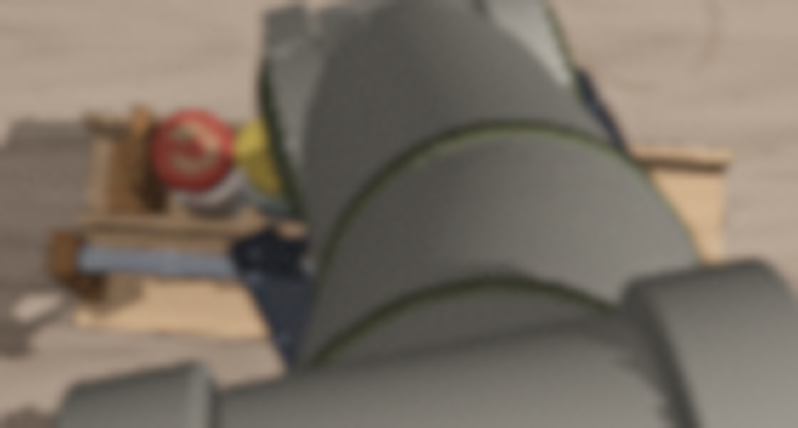

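Request:
move_arm(increments=[0,0.0014,0,0,0,0,0,0.0017,0,0,0,0,0.0001,0.002,0,0,0,0,0.0001,0.0023,0,0,0,0,0.0001,0.0026,0,0,0,0,0.0001,0.0029,0,0,0,0,0.0002,0.0032,0,0,0,0,0.0002,0.0035,0,0,0,0,0.0002,0.0035,0,0,0,0,0.0002,0.0035,0,0,0,0])

```text
clock: 16.93
ee_pos: [457.8, 25.2, 119.1]
ee_rot: [-1.552, -0.375, 0.381]
force: [0.2, -10.1, 1.4]
grip_width: 0.101
```

Run:
```python
from h import *
s=monitor.sense();print(s['grip_width'],s['ee_pos'],s['force'],s['ft_torque'])
```

```text
0.10059869340472742 [457.77095801  25.17013229 119.05718676] [  0.20650487 -10.08663967   1.39042196] [-1.61476408 -0.12381474  0.17784739]
```

Request:
move_arm(increments=[0,0.0014,0,0,0,0,0,0.0017,0,0,0,0,0.0001,0.002,0,0,0,0,0.0001,0.0023,0,0,0,0,0.0001,0.0026,0,0,0,0,0.0001,0.0029,0,0,0,0,0.0002,0.0032,0,0,0,0,0.0002,0.0035,0,0,0,0,0.0002,0.0035,0,0,0,0,0.0002,0.0035,0,0,0,0])

```text
clock: 17.77
ee_pos: [457.9, 26.8, 119.1]
ee_rot: [-1.554, -0.373, 0.38]
force: [0.3, -9.6, 1.8]
grip_width: 0.103
```

Run:
```python
from h import *
s=monitor.sense();print(s['grip_width'],s['ee_pos'],s['force'],s['ft_torque'])
s,c=cap('top','t15.png');im=cv2.imread('pics/t15.png');cv2.imwrite('pics/t15c.png',cv2.resize(im[165:240,235:375],None,fx=5.7,fy=5.7,interpolation=cv2.INTER_CUBIC))
s,c=cap('side','s15.png');im=cv2.imread('pics/s15.png');cv2.imwrite('pics/s15c.png',cv2.resize(im[140:260,250:370],None,fx=5,fy=5,interpolation=cv2.INTER_CUBIC))
```

```text
0.10343285547031797 [457.88369705  26.8069833  119.05973571] [ 0.33942128 -9.57541284  1.78566403] [-1.56229226 -0.23855898  0.20009822]
```

View pics/t15c.png

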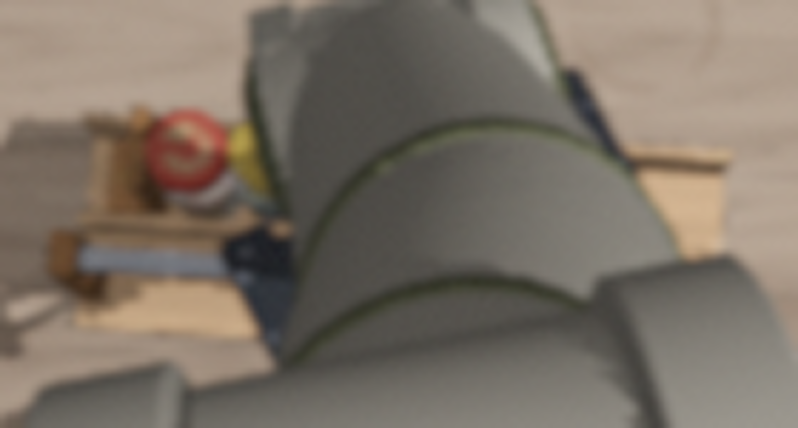

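View pics/s15c.png

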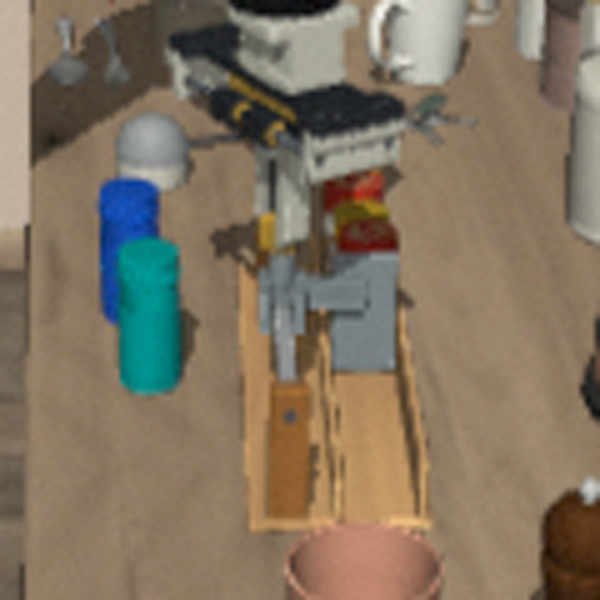

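Request:
move_arm(increments=[0,0.0015,0,0,0,0,0,0.0018,0,0,0,0,0.0001,0.0021,0,0,0,0,0.0001,0.0024,0,0,0,0,0.0001,0.0027,0,0,0,0,0.0001,0.003,0,0,0,0,0.0002,0.0033,0,0,0,0,0.0002,0.0036,0,0,0,0,0.0002,0.0039,0,0,0,0,0.0002,0.004,0,0,0,0])

```text
clock: 18.7
ee_pos: [457.9, 27.3, 119.0]
ee_rot: [-1.558, -0.368, 0.378]
force: [0.4, -16.8, 2.3]
grip_width: 0.101
```

Run:
```python
from h import *
s=monitor.sense();print(s['grip_width'],s['ee_pos'],s['force'],s['ft_torque'])
```

```text
0.10143745704613555 [457.87997877  27.32226311 119.04487236] [  0.36294664 -16.84712132   2.29050958] [-3.14558935 -0.37166043  0.16710344]
```

The row has met the cheek: the force rose 7 N in 0.5 mm. The hold is about 10 N (16.8 minus 7 drag). I'll press a little more to allow for settling.

Request:
move_arm(increments=[0,0.0036,0,0,0,0,0,0.0038,0,0,0,0,0,0.004,0,0,0,0,0,0.0042,0,0,0,0,0,0.0044,0,0,0,0,0,0.0045,0,0,0,0,0,0.0046,0,0,0,0,0,0.0046,0,0,0,0,0,0.0046,0,0,0,0,0,0.0046,0,0,0,0])

```text
clock: 19.53
ee_pos: [457.8, 27.4, 119.1]
ee_rot: [-1.563, -0.364, 0.376]
force: [2.7, -20.4, 1.3]
grip_width: 0.099
```

Run:
```python
from h import *
s=monitor.sense();print(s['grip_width'],s['ee_pos'],s['force'],s['ft_torque'],s['ee_rot'])
zt=R.from_rotvec(s['ee_rot']).as_matrix();print(np.degrees(np.arctan2(zt[1,2],zt[0,2])),zt[2].round(4))
```

```text
0.09878880956169818 [457.81508324  27.44908967 119.0657536 ] [  2.66089636 -20.41323662   1.34117041] [-3.92035602 -0.68953756  0.15728775] [-1.56250473 -0.36358074  0.37608096]
116.94723082575412 [-0.0131 -0.9997 -0.0208]
```

Force 20.4 N → a hold of about 13 N before settling. I'll tighten now, keeping the push on.

Request:
move_arm(increments=[0,0.0044,0,0,0,-4,0,0.0044,0,0,0,-10,0,0.0044,0,0,0,-16,0,0.0044,0,0,0,-22,0,0.0044,0,0,0,-28,0,0.0044,0,0,0,-34,0,0.0044,0,0,0,-39,0,0.0044,0,0,0,-44,0,0.0044,0,0,0,-47,0,0.0044,0,0,0,-47])

```text
clock: 20.37
ee_pos: [457.7, 27.6, 119.1]
ee_rot: [-1.575, 0.294, -0.27]
force: [-2.0, -20.3, 2.8]
grip_width: 0.106
```

Run:
```python
from h import *
s=monitor.sense();print(s['grip_width'],s['ee_pos'],s['force'],s['ft_torque'],s['ee_rot'])
zt=R.from_rotvec(s['ee_rot']).as_matrix();print(np.degrees(np.arctan2(zt[1,2],zt[0,2])),zt[2].round(4))
```

```text
0.10615186500698238 [457.70815387  27.63131728 119.07873711] [ -2.02844361 -20.27722001   2.84485264] [-4.11781137 -0.5403687   0.09115545] [-1.57463566  0.29418323 -0.26957821]
69.4858935832507 [-0.0114 -0.9996 -0.0246]
```

Request:
move_arm(increments=[0,0.0043,0,0,0,-3,0,0.0043,0,0,0,-7,0,0.0043,0,0,0,-11,0,0.0043,0,0,0,-14,0,0.004,0,0,0,-16,0,0.003,0,0,0,-18,0,0.002,0,0,0,-19,0,0.001,0,0,0,-20,0,0,0,0,0,-20,0,0,0,0,0,-20])

```text
clock: 21.2
ee_pos: [457.7, 27.4, 119.2]
ee_rot: [-1.519, 0.569, -0.539]
force: [-2.3, -4.1, 5.3]
grip_width: 0.104
```

Run:
```python
from h import *
s,c=cap('wrist','w20.png');print(s['grip_width'],s['ee_pos'],s['force'],s['ft_torque'],s['ee_rot'])
zt=R.from_rotvec(s['ee_rot']).as_matrix();print(np.degrees(np.arctan2(zt[1,2],zt[0,2])),zt[2].round(4))
```

```text
0.103683255431223 [457.72364163  27.40729459 119.20754666] [-2.28678036 -4.07232485  5.30608832] [-0.69704403 -0.12800354  0.6865558 ] [-1.51875157  0.56891469 -0.53886995]
49.553774783257 [-0.0109 -0.9996 -0.0246]
```

View pics/w20.png

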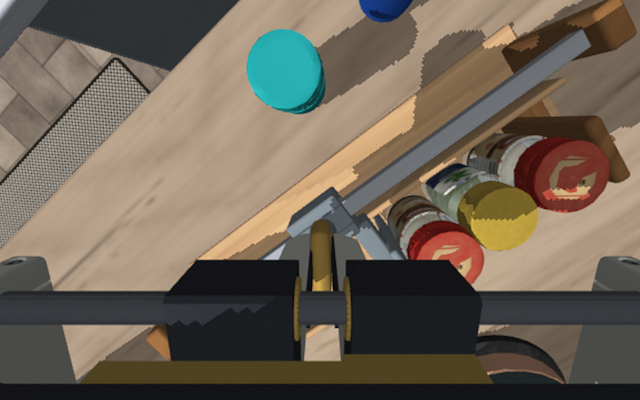

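The screw is at its end stop (0.69 N·m reaction at yaw 49.6°, i.e. past the starting angle), and the push has been eased off. Now I'll release and retreat straight up.

Request:
move_arm(increments=[0,0,0,0,0,0,0,0,0,0,0,0,0,0,0,0,0,0,0,0,0,0,0,0,0,0,0,0,0,0,0,0,0,0,0,0,0,0,0,0,0,0,0,0,0,0,0,0,0,0,0,0,0,0,0,0,0,0,0,0], hand=0)

```text
clock: 22.08
ee_pos: [457.7, 27.4, 119.2]
ee_rot: [-1.519, 0.569, -0.539]
force: [0.5, 0.3, 0.6]
grip_width: 0.497
```

Request:
move_arm(increments=[0,0,0.005,0,0,0,0,0,0.015,0,0,0,0,0,0.03,0,0,0,0,0,0.045,0,0,0,0,0,0.06,0,0,0,0,0,0.075,0,0,0,0,0,0.09,0,0,0,0,0,0.105,0,0,0,0,0,0.12,0,0,0,0,0,0.13,0,0,0])

```text
clock: 22.92
ee_pos: [457.9, 27.3, 250.8]
ee_rot: [-1.518, 0.568, -0.54]
force: [-0.2, 0.1, 0.0]
grip_width: 0.499
```

Run:
```python
from h import *
s,c=cap('wrist','w21.png');print(s['grip_width'],s['ee_pos'],s['force'],s['ft_torque'])
a=cap('side','s21.png');im=cv2.imread('pics/s21.png');cv2.imwrite('pics/s21c.png',cv2.resize(im[140:260,250:370],None,fx=5,fy=5,interpolation=cv2.INTER_CUBIC))
```

```text
0.49906478913222274 [457.89751362  27.29968469 250.84357112] [-0.15156437  0.05993659  0.02413646] [-0.00847884 -0.0851538  -0.01109113]
```

View pics/w21.png

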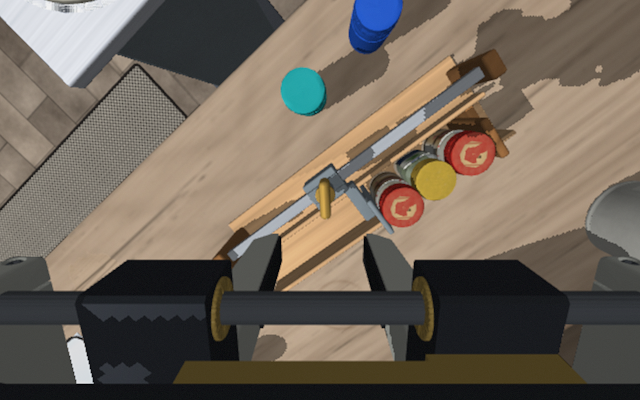

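View pics/s21c.png

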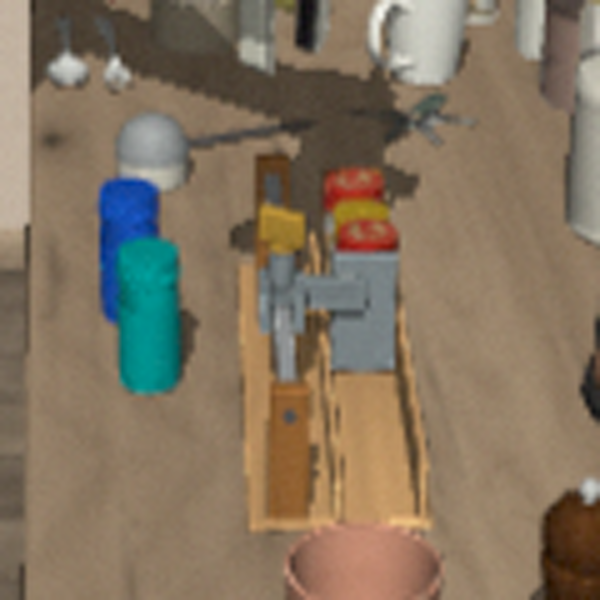

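Jars upright and touching, wing alone on the collar. One last measurement of the wing angle and a crop of the contacts.

Run:
```python
from h import *
s,c=load('w21.png'); im=cv2.imread('pics/w21.png')
cv2.imwrite('pics/w21c.png',cv2.resize(im[110:250,300:520],None,fx=3.6,fy=3.6,interpolation=cv2.INTER_CUBIC))
h=cv2.cvtColor(im,cv2.COLOR_BGR2HSV); m=cv2.inRange(h,(17,140,60),(30,255,255)); m[:,:310]=0;m[:170]=0;m[:,345:]=0;m[225:]=0
ys,xs=np.nonzero(m)
P=np.array([onz(s,c,xs[ys==y].mean(),y,158)[:2] for y in list(range(ys.min(),ys.min()+5))+list(range(ys.max()-12,ys.max()))])
d=np.polyfit(P[:,0],P[:,1],1);print(np.degrees(np.arctan(d[0])),P.mean(0))
```

```text
-38.947530314984725 [459.03545624  26.5034627 ]
```

View pics/w21c.png

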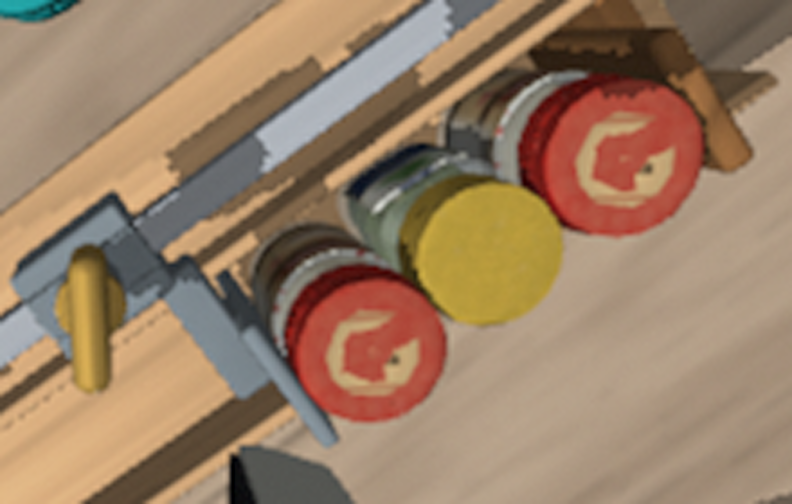

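The paddle, the three jars and the cheek all touch. The wing is at -39°, about 4° tighter than at the start. Handing in.

Run:
```python
from h import *
print(ctrl.close_job(), monitor.sense()['clock'])
```

```text
the job is handed in; nothing more can be done
the job is handed in; nothing more can be done
```

The spice jars are closed up against the end cheek and the thumbscrew is tight again. I handed the job in at about 23 s of the 58 s allowed.

- **Loosening:** I turned the thumbscrew about 65° anticlockwise by its wing.
- **Pressing:** I slid the stop about 95 mm until the jars met the cheek. Before tightening, the push was about 20.4 N. Taking off about 7 N of drag leaves roughly 13 N on the jars.
- **Tightening:** I did the screw up to its end stop, where it pushed back with 0.69 N·m, then let go and backed off straight up.

**Last checks:** the paddle, three upright jars and cheek are all in contact. The wing measures about -39°, against -35° at the start. The stop stayed put on release, and the robot touches nothing. I did not touch the mill, timer, mug or look-alike jars.

**What failed or disagreed:**
- My first grasp shut above the wing. In the images the fingertips sat about 37 mm higher than the stated tool geometry gives, so I went by the images for the second grasp.
- I could not measure the final hold after the screw was tight. Allowing for the expected 2 to 5 N of settling, I estimate about 8 to 11 N.

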